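# Set the stirrer speed to the marker and switch it on

### The job

On the stirrer's speed controller, with its toggle switch still off, turn the black knob until its pointer points straight at the small steel marker tab on the dial. Then push the toggle switch fully over to on (away from you, up the panel) and leave the controls alone. Leave the marker tab where it is and do not disturb the glassware and bottle on and around the controller.

Things in the scene. Friction and masses are not known exactly. Their poses are not given: they have to be found in the camera images.
- console: Speed controller: white metal desk console fixed to the bench, 220 deep (x), 320 wide (y), 125 mm high. Origin at the centre of its underside; x points level from the operator's side to the back, y to the operator's left, z up. Its front part is a sloping control panel, its back part a flat top.
- panel: The console's flat aluminium control panel, rising away from the operator at 30 degrees from level, so a tool square to it leans 30 degrees from vertical. Origin at the middle of its face, 82 mm above the bench; x up the slope, y to the operator's left, z out of the face. Slope length 170 mm. Knob axis at y = +72 mm, toggle switch at y = -85 mm, both at x = 0.
- knob_grip (a point): Point on the knob's axis 32 mm above the panel, the height to grip; z out of the panel, x towards the pointer. Black knob: round skirt (diameter 50, up to 8 mm above the panel) under a bar grip 14 thick, 44 long (along x), 8 to 44 mm above the panel. A low pointed nose with a white line reaches 33 mm from the axis at one end. Friction 0.06 N m; it stays where left.
- knob_tip (a point): Point just past the knob's pointer nose: 36 mm from the knob's axis, 6 mm above the panel. Turns with the knob.
- marker_tip (a point): Point just inside the marker tab's pointed inner end, 36 mm from the knob's axis, 6 mm above the panel; coincides with knob_tip when the knob points at the tab. The marker is a small dark steel tab, 16 wide, 39 to 56 mm from the axis, up to 6 mm above the panel, very stiff. Printed ticks lie outside it, 60 to 67 mm from the axis.
- knob (a joint): Knob angle, rad, 0 to 4.71, growing clockwise as seen facing the panel. 0: the pointer points down-left (135 degrees to the left of straight up the panel); 2.356: straight up the panel. It starts at 0 to 1.
- marker (a joint): Marker angle, rad, on the same scale as the knob's: equal when the knob points at the tab. It lies at 1.5 to 2.8.
- switch_tip (a point): Centre of the 12 mm round end of the toggle switch's steel lever (8 mm thick, 42 mm from pivot to this point). It moves with the lever.
- switch_pivot (a point): Fixed pivot of the toggle lever, 10 mm above the panel, over a black base 44 mm along the slope by 30 mm, 9 mm high, with a steel collar of diameter 18 up to 14 mm above the panel. Axes: x up the slope, y to the operator's left, z out of the panel.
- switch (a joint): Toggle lever angle, rad. 0: off, leaning 0.5 rad down the slope, towards the operator; 1.0: fully on, leaning 0.5 rad up the slope; half-way it stands square to the panel. It needs about 1.5 N at its end and stays where it is left.
- flask_mid (a point): Bystander: conical glass flask, 76 mm wide at the base, 122 mm high, loose; point at its axis, half-way up.
- beaker_mid (a point): Bystander: glass beaker, 56 mm wide, 70 mm high, standing loose on the console's flat top; point at its axis, half-way up.
- bottle_mid (a point): Bystander: amber glass bottle with a white cap, 64 mm wide, 150 mm high, loose; point at its axis, half-way up.

How it is judged:
By the outcome, as a careful person would: the job done as asked, in the order asked, and still so for the second after the job is handed in, with the robot touching nothing.
It also fails if it takes over 61 s, if anything falls off the work surface, if the arm or the gripper's body presses on something with over 40 N, if the wrist force passes 120 N, or if a joint passes its speed limit or range.

### The arm

A 6-joint arm with a two-finger parallel gripper is mounted at the origin on the work surface. World frame = base frame: x ahead of the robot, y to its left, z up, the work surface at z = 0. Lengths are in m, angles in rad, forces in N, time in s.
With the tool pointing down it reaches from about 0.25 to 0.775 m from the base axis. Payload 4 kg.
Tool frame: the origin (TCP) lies midway between the tips of the shut fingers; the grasp point (between the pads) lies 19 mm behind it; y points along the fingers, x is the direction in which the jaws open and shut, and the axes are right-handed (so a half turn about y gives the same grasp; the last joint's range is limited). The gripper opens to 85 mm and grips with 20 to 120 N. Pads are 22 mm wide; open, the fingers measure 114 mm over their backs; the gripper's body (76 mm by 85 mm) begins 54 mm behind the grasp point. The pads swing forward as they close: fully open they stand 13 mm farther back than shut.
Start: joints at [-0.103, 0.087, 1.371, -0, 1.684, -0.103], TCP at [0.55, -0, 0.231] pointing down, gripper open.
Joint ranges: [-3.1, 3.1], [-0.76, 2.03], [0.27, 2.55], [-1.08, 4.22], [0.17, 2.65], [-2.57, 2.57]. Speed limits (rad/s): [2.79, 2.79, 3.14, 3.14, 3.14, 3.14].

### API

Orientations are given as a unit quaternion [w, x, y, z].
In Python, from cell import arm gives the robot as it stands. The module is installed in compiled form; this text tells all that it offers.
- The arm moves only by the tool arm_command, never from a script. Its argument "commands" is a list of rows, each a list of 4 numbers: the shift along the tool's x, y, z as a fraction of full scale, then the turn about the tool's y as a fraction of full scale. In form: [[x, y, z, yaw], ...]. A call has exactly 8 rows; each row is the pose to reach, as a shift and turn from the pose measured when the call began, along the tool's axes at that moment; what a row does not reach only later rows make up. Full scale, the value 1, is 0.5 m for a shift and 120 degrees for a turn. A row lasts 1/8 s, in which the tool goes at most 62.5 mm and 10.7 degrees, less where a joint would pass 70% of its speed; a pose out of reach is approached as far as the arm can. A call with a number of a shift or a turn outside -1 to 1 is refused whole. A call with a gripper value outside its range is refused whole. "fingers" is the gripper command: -1 is fully open, 1 is shut, values between are in proportion, set as the call begins (left out, the last holds). The fingers move at their own pace and stop on an object; "squeeze" is the grip in N (left out, the last holds). Time passes only in rows, so rows that repeat a pose let the fingers close, or fill a call up. It gives the time, the measured TCP pose, the force and the opening at its end, in the units of the state.
- arm.get_state(): the state, without advancing time (a new reading comes with each control period).
- arm.camera(name): name is "scene" or "side" or "wrist"; returns (picture, depth): 420x560x3 uint8, red, green, blue; 420x560 float32, m along the optical axis (not along the pixel's ray), 0 where there is no reading.
- arm.camera_info(name): a dict with "fx", "fy", "cx", "cy" (pixels), "k1" (the pictures are not rectified: a ray, as slopes to the right and down, at radius r is drawn at 1 + k1 r^2 times it, then the intrinsics apply), "R" (3x3) and "t" (3): a world point X has camera coordinates R X + t; the wrist camera has in their place "mount" (4x4, takes a point from camera to tool coordinates, whose origin is the TCP and whose axes are the tool frame's). Camera axes: x right, y down, z forward; pixel columns grow to the right and rows downward; lengths in m; the calibration is good to about 2 mm. A picture is of the moment at which its call begins: read the wrist's pose just before it. camera_info takes no time and is no camera call.
- arm.finish_job(): hands the job in, once; it reports no verdict.
The state is a dict: "t": time; "joint_pos": joint angles; "qvel": joint speeds; "tau": joint torques, N m; "ee_pos": TCP position; "orientation": TCP orientation; "force": force on the tool from outside, world axes, zero at the start; "ft_torque": the same for the moment, N m; "finger_gap": finger opening in m.
Only numpy, scipy, OpenCV 4.12 (cv2) and the standard library are available. Lean on these libraries where they do the work, as an engineer would, in place of code of your own. Each camera call takes 0.05 s, during which the arm holds its last target. There are 200 camera calls.

## Working session

There is one attempt and no reset: what is moved stays moved. The work goes in short steps, Python scripts to look and compute and a tool call to move; the robot and the scene stay as the last step left them, time stands still between calls to the robot, and variables do not carry over. Pictures are saved under pics/ and viewed, about 8 in all and at most 12, crops included, and the job is handed in when it is done.

Besides the shell and the picture viewer there is one more tool, called after "Emit:" in YAML: its name, and indented under it one key for each argument. arm_command: Moves the arm, as the interface text tells. Shift numbers are shares of 0.5 m and turn numbers shares of 120 degrees, none past 1 either way. Its arguments: {"type":"object","properties":{"commands":{"type":"array","items":{"type":"array","items":{"type":"number","minimum":-1,"maximum":1}}},"fingers":{"type":"number"},"squeeze":{"type":"number"}},"required":["commands"]}

```bash
mkdir -p pics
python3 - <<'E'
from cell import arm
import cv2,numpy as np
s=arm.get_state();print(s)
for n in("scene","side","wrist"):
    p,d=arm.camera(n);cv2.imwrite(f"pics/{n}0.png",p[:,:,::-1]);np.savez(f"pics/{n}0.npz",p=p,d=d);print(n,arm.camera_info(n))
E
```

```text
{'t': 0.0, 'joint_pos': array([-1.03131698e-01,  8.79384674e-02,  1.37229447e+00, -2.55608369e-06,
        1.68358080e+00, -1.03112213e-01]), 'qvel': array([-0.00066011, -0.00031317, -0.0001434 ,  0.00026139, -0.00013944,
        0.00012928]), 'tau': array([ 4.64244640e-04, -3.51862407e+01, -3.13276148e+01,  2.58579206e-05,
        1.07225846e-02,  9.27783418e-06]), 'ee_pos': array([5.49494120e-01, 2.94753495e-05, 2.30127752e-01]), 'orientation': array([ 0.70718629, -0.7070264 ,  0.00078818,  0.0007742 ]), 'force': array([-0.5986804 ,  0.92601235,  0.032779  ]), 'ft_torque': array([-0.03044652, -0.03695306,  0.04316505]), 'finger_gap': 0.08577457845711359}
scene {'fx': 448.94284977502593, 'fy': 448.94284977502593, 'cx': 278.5115593714929, 'cy': 216.29130559987564, 'k1': -0.0013714816098593658, 'R': array([[ 0.81328347,  0.58178217,  0.00997538],
       [ 0.45511347, -0.62534221, -0.63389183],
       [-0.36254893,  0.52007368, -0.77335738]]), 't': array([-0.54051326, -0.16967571,  1.41672878])}
side {'fx': 430.7563647751354, 'fy': 430.7563647751354, 'cx': 277.2539296257505, 'cy': 217.010839622078, 'k1': 0.04357995661269105, 'R': array([[-0.99156231, -0.12958442,  0.00347342],
       [-0.10408938,  0.77993566, -0.61714322],
       [ 0.0772631 , -0.61229751, -0.78684317]]), 't': array([0.65655813, 0.11002901, 1.09787117])}
wrist {'fx': 316.6363774372784, 'fy': 316.6363774372784, 'cx': 275.5587087081963, 'cy': 208.61529217157099, 'k1': -0.06202471954345409, 'mount': array([[ 9.99999631e-01,  8.58654182e-04,  1.18956744e-05,
         4.86551368e-04],
       [ 2.63391769e-04, -3.19875391e-01,  9.47459585e-01,
        -1.43136188e-01],
       [ 8.17345268e-04, -9.47459232e-01, -3.19875500e-01,
         8.26000329e-02],
       [ 0.00000000e+00,  0.00000000e+00,  0.00000000e+00,
         1.00000000e+00]])}
```

View pics/scene0.png

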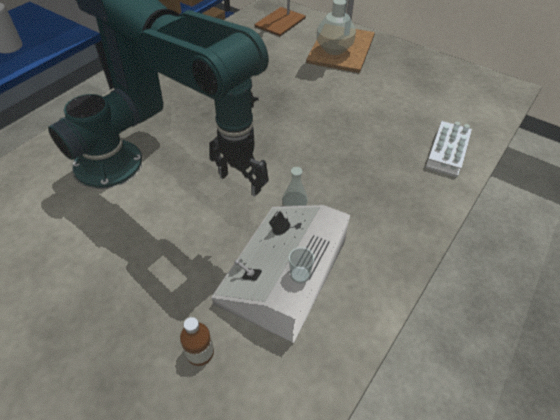

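View pics/wrist0.png

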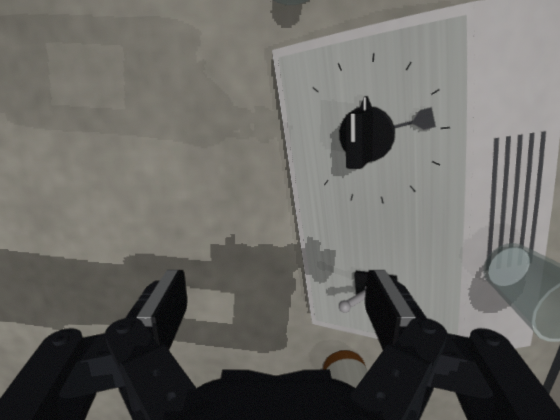

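The wrist view shows the knob at (362,138), its pointer up at (366,100), the marker at about (424,118), a ring of ticks, and the toggle ball at (345,306). The scene view shows the flask past the knob end, the beaker on the flat top, and the bottle off the switch end.

```bash
cat > h.py <<'E'
import numpy as np,cv2
from scipy.spatial.transform import Rotation as Rn
from cell import arm
def pose(s):
    T=np.eye(4);q=s['orientation'];T[:3,:3]=Rn.from_quat([q[1],q[2],q[3],q[0]]).as_matrix();T[:3,3]=s['ee_pos'];return T
def cam(name,s):
    i=arm.camera_info(name)
    if 'mount' in i: M=pose(s)@i['mount']
    else:
        M=np.eye(4);M[:3,:3]=i['R'].T;M[:3,3]=-i['R'].T@i['t']
    return i,M
def rays(name,s,uv):
    i,M=cam(name,s);K=np.array([[i['fx'],0,i['cx']],[0,i['fy'],i['cy']],[0,0,1]])
    n=cv2.undistortPoints(np.float64(uv).reshape(-1,1,2),K,np.array([i['k1'],0,0,0,0.])).reshape(-1,2)
    return M[:3,3],np.c_[n,np.ones(len(n))]@M[:3,:3].T
def onplane(name,s,uv,n,p0):
    o,d=rays(name,s,uv);return o+d*(((p0-o)@n)/(d@n))[:,None]
def proj(name,s,X):
    i,M=cam(name,s);c=(np.atleast_2d(X)-M[:3,3])@M[:3,:3];x=c[:,:2]/c[:,2:];r=(x**2).sum(1,keepdims=True)
    return x*(1+i['k1']*r)*i['fx']+[i['cx'],i['cy']]
E
cat > m.py <<'E'
from h import *
from scipy.optimize import least_squares
s=arm.get_state();z=np.load('pics/wrist0.npz');p,d=z['p'],z['d']
# panel plane from depth
v,u=np.mgrid[60:230:4,300:460:4];v=v.ravel();u=u.ravel()
o,r=rays('wrist',s,np.c_[u,v]);X=o+r*d[v,u][:,None];X=X[d[v,u]>0]
k=np.ones(len(X),bool)
for _ in range(8):
    c=X[k].mean(0);n=np.linalg.svd(X[k]-c)[2][2];n*=np.sign(n[2]);k=abs((X-c)@n)<.003
print('plane n',n,'tilt',np.degrees(np.arccos(n[2])),'yaw',np.degrees(np.arctan2(-n[1],-n[0])),k.sum(),'res',((X[k]-c)@n).std())
# ticks
g=cv2.cvtColor(p,cv2.COLOR_RGB2GRAY)
bh=cv2.morphologyEx(g,cv2.MORPH_BLACKHAT,np.ones((9,9)));m=(bh>40).astype(np.uint8)
N,_,st,ce=cv2.connectedComponentsWithStats(m)
t=[(ce[i],st[i,4]) for i in range(1,N) if 8<st[i,4]<60 and 300<ce[i][0]<465 and 40<ce[i][1]<215]
for a in t:print(np.round(a[0],1),a[1])
E
python3 m.py; python3 -c "
import cv2;p=cv2.imread('pics/wrist0.png');cv2.imwrite('pics/c0.png',cv2.resize(p[40:330,290:480],None,fx=2,fy=2,interpolation=2))"
```

```text
plane n [-0.4951521  -0.07833993  0.86526716] tilt 30.086774824260957 yaw 8.990465682140282 1522 res 0.0007441807172553944
[372.8  57.2] 17
[339.3  66.7] 16
[408.1  65.7] 15
[315.1  89.3] 11
[434.4  91.7] 19
[367.6 101.6] 49
[360.6 105.7] 49
[445.  127.5] 18
[435.5 162.9] 16
[412.4 188.5] 14
[381.7 199.6] 10
```

View pics/c0.png

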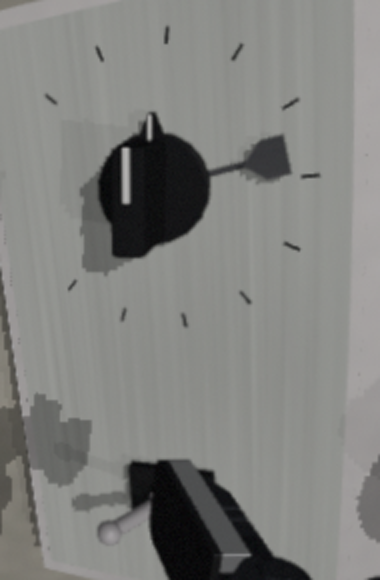

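```bash
cat > m2.py <<'E'
from h import *
from scipy.optimize import least_squares
s=arm.get_state()
yaw=np.radians(8.99);e=np.array([np.cos(yaw),np.sin(yaw),0]);py=np.array([-e[1],e[0],0])
px=e*np.cos(np.pi/6)+np.array([0,0,.5]);n=np.cross(px,py)
t=np.array([[372.8,57.2],[339.3,66.7],[408.1,65.7],[315.1,89.3],[434.4,91.7],[445,127.5],[435.5,162.9],[412.4,188.5],[381.7,199.6],[352,197],[326,182.5]])
# plane point: unknown offset; use depth
z=np.load('pics/wrist0.npz');d=z['d'];v,u=np.mgrid[60:200:6,380:460:6];v=v.ravel();u=u.ravel()
o,r=rays('wrist',s,np.c_[u,v]);X=o+r*d[v,u][:,None];h=np.median(X@n);p0=n*h
P=onplane('wrist',s,t,n,p0)
L=np.c_[P@px,P@py]
f=least_squares(lambda a:np.hypot(*(L-a[:2]).T)-a[2],[*L.mean(0),.06]);print('r',f.x[2],'res',f.fun.std())
c=f.x[0]*px+f.x[1]*py+n*h;C=c-.072*py
print('knob base',c,'panel origin',C,'(z should be .082)')
def ang(X):
    w=X-c;return np.arctan2(-(w@py),w@px)+2.356
print('ticks',np.round(np.sort(ang(P)),3), 'exp step .471')
for nm,uv,hh in(('tab centre',[[423,118]],.006),('tab outer',[[433,118]],.006),('tab line',[[405,125]],.006),('nose',[[366,97]],.006),('nose line',[[364.8,103]],.006),('top line a',[[352.5,115]],.044),('top line b',[[353,141]],.044)):
    Q=onplane('wrist',s,uv,n,p0+n*hh)[0];print(nm,round(float(ang(Q)),3),np.linalg.norm((Q-c)-(Q-c)@n*n))
np.savez('geo.npz',c=c,C=C,px=px,py=py,n=n,e=e)
G=c+.032*n;print('grip',G,'pivot',C-.085*py+.010*n)
V=C-.085*py+.01*n
tip=V+.042*(np.cos(.5)*n-np.sin(.5)*px);print('switch tip',tip,proj('wrist',s,tip),'seen ~345,306')
tip=V+.042*(np.cos(.5)*n+np.sin(.5)*px);print('on tip',tip)
E
python3 m2.py
```

```text
r 0.0634794651972443 res 0.00016199596981355938
knob base [0.6319514  0.05625283 0.08417592] panel origin [ 0.64320227 -0.0148627   0.08417592] (z should be .082)
ticks [1.000e-03 4.700e-01 9.410e-01 1.413e+00 1.883e+00 2.355e+00 2.828e+00
 3.297e+00 3.770e+00 4.229e+00 4.704e+00] exp step .471
tab centre 2.155 0.04891580894749174
tab outer 2.194 0.05610169187344367
tab line 2.197 0.03432298132710151
nose 0.887 0.03200267108490472
nose line 0.853 0.027107551956327934
top line a 0.883 0.02107535119373291
top line b 1.345 0.0013511550839148388
grip [0.61614795 0.05375263 0.11188874] pivot [ 0.65154597 -0.09959984  0.09283618]
switch tip [ 0.61611917 -0.10520455  0.11468861] [[343.51801929 306.60859958]] seen ~345,306
on tip [ 0.65056709 -0.0997547   0.13482448]
```

```bash
cat > mk.py <<'E'
from h import *
import sys
def marker(p,s,g,dz=0,thr=95,lo=.040,hi=.0555):
    c,px,py,n=g['c'],g['px'],g['py'],g['n']
    v,u=np.mgrid[0:420,0:560];P=onplane('wrist',s,np.c_[u.ravel(),v.ravel()],n,c+.006*n)-c
    x,y=P@px,P@py;r=np.hypot(x,y);a=np.arctan2(-y,x)+2.356
    gr=p.mean(2).ravel();k=(gr<thr)&(r>.038)&(r<.060)&(a>1.3)&(a<3)
    m=cv2.connectedComponentsWithStats(k.reshape(420,560).astype(np.uint8))
    i=1+m[2][1:,4].argmax();kk=(m[1]==i).ravel()
    for q in np.arange(.034,.060,.002):
        j=kk&(abs(r-q)<.001)
        if j.any():print(round(q,3),j.sum(),a[j].min().round(3),a[j].max().round(3),a[j].mean().round(3))
    print('mean',np.arctan2(-y[kk].mean(),x[kk].mean())+2.356,kk.sum(),gr[kk].mean())
if __name__=='__main__':
    z=np.load('pics/wrist0.npz');marker(z['p'],arm.get_state(),np.load('geo.npz'))
    print(z['p'].mean(2)[104:134:3,396:440:3].astype(int))
E
python3 mk.py
```

```text
0.038 5 2.133 2.201 2.163
0.04 13 2.113 2.215 2.174
0.042 26 2.071 2.265 2.169
0.044 34 2.051 2.292 2.174
0.046 44 2.032 2.333 2.173
0.048 52 2.014 2.336 2.181
0.05 58 2.019 2.341 2.18
0.052 54 2.026 2.328 2.172
0.054 55 2.03 2.318 2.18
0.056 42 2.041 2.307 2.169
mean 2.1753465553136797 383 61.08529155787642
[[145 143 142 141 141 142 146 146 142 143 146 146 141 142 145]
 [144 143 143 140 142 143 145 145 136 136 135 113 129 143 146]
 [144 142 143 140 142 142 140 139  80  59  55  55 111 144 145]
 [144 143 143 139 142 136 137  78  55  56  55  56  76 143 145]
 [144 142 144 139 140 125  94  55  54  55  55  55  61 142 145]
 [144 141 144 137 138 122  63  55  55  56  56  56  56 141 145]
 [145 140 124  86  63  50  56  55  57  55  56  56  56 117 145]
 [ 73  60  63  78 117 100  94  63  56  56  56  57  57 103 145]
 [123 135 142 141 143 140 106 106  89  61  68  82 136 141 145]
 [142 142 144 142 144 143 146 135 126 125 127 144 141 144 144]]
```

Emit:
arm_command:
  commands:
    - [0.065, 0, 0.054, -0.02]
    - [0.13, 0, 0.107, -0.02]
    - [0.13, 0.02, 0.107, -0.02]
    - [0.13, 0.06, 0.107, -0.02]
    - [0.13, 0.1, 0.107, -0.02]
    - [0.13, 0.1, 0.107, -0.02]
    - [0.13, 0.1, 0.107, -0.02]
    - [0.13, 0.1, 0.107, -0.02]
  fingers: 0.2
  squeeze: 20

```text
t: 1.15
ee_pos: [0.615, 0.0533, 0.1818]
orientation: [0.707, -0.707, -0.015, 0.014]
force: [-0.1, 0.2, -0.5]
finger_gap: 0.0344
```

```bash
cat > st.py <<'E'
from h import *
import sys
s=arm.get_state();T=pose(s)
print(s['t'],s['ee_pos'].round(4),'toolx yaw',np.degrees(np.arctan2(T[1,0],T[0,0])).round(2),'y',T[:3,1].round(3),'gap',round(s['finger_gap'],4),'F',s['force'].round(2),'M',s['ft_torque'].round(2))
if len(sys.argv)>1:
    p,d=arm.camera('wrist');cv2.imwrite(f'pics/{sys.argv[1]}.png',p[:,:,::-1]);np.savez(f'pics/{sys.argv[1]}.npz',p=p,d=d,e=s['ee_pos'],q=s['orientation'])
E
python3 st.py w1
```

```text
1.15 [0.615  0.0533 0.1818] toolx yaw 2.38 y [ 0.001  0.    -1.   ] gap 0.0344 F [-0.05  0.23 -0.52] M [0.01 0.04 0.03]
```

View pics/w1.png

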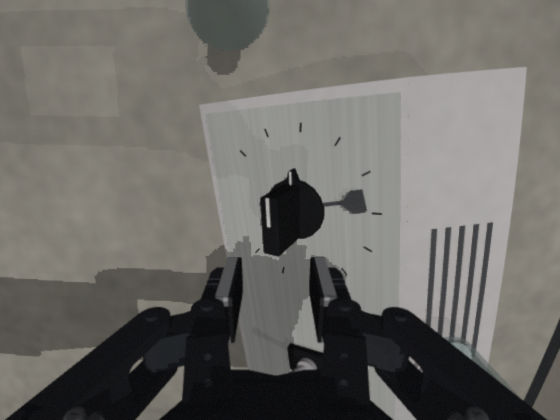

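The bar is centred between the fingers (bar at (277,225), fingers at x = 228 and 322), so I'll descend.

Emit:
arm_command:
  commands:
    - [0, 0.04, 0, 0]
    - [0, 0.07, 0, 0]
    - [0, 0.09, 0, 0]
    - [0, 0.11, 0, 0]
    - [0, 0.125, 0, 0]
    - [0, 0.14, 0, 0]
    - [0, 0.15, 0, 0]
    - [0, 0.152, 0, 0]

```text
t: 2.2
ee_pos: [0.6148, 0.0534, 0.1053]
orientation: [0.707, -0.707, -0.015, 0.015]
force: [-0.2, -0.1, -0.1]
finger_gap: 0.0343
```

```bash
python3 st.py
```

```text
2.2 [0.6148 0.0534 0.1053] toolx yaw 2.39 y [-0.  0. -1.] gap 0.0343 F [-0.18 -0.13 -0.08] M [-0.01 -0.03 -0.03]
```

Emit:
arm_command:
  commands:
    - [0, 0, 0, 0.04]
    - [0, 0, 0, 0.08]
    - [0, 0, 0, 0.12]
    - [0, 0, 0, 0.16]
    - [0, 0, 0, 0.2]
    - [0, 0, 0, 0.24]
    - [0, 0, 0, 0.28]
    - [0, 0, 0, 0.31]

```text
t: 3.2
ee_pos: [0.6143, 0.0529, 0.106]
orientation: [-0.674, 0.675, -0.213, 0.212]
force: [-2.4, -1.3, 2.4]
finger_gap: 0.0343
```

```bash
python3 st.py
```

```text
3.2 [0.6143 0.0529 0.106 ] toolx yaw -34.93 y [-0.001 -0.001 -1.   ] gap 0.0343 F [-2.44 -1.33  2.38] M [-0.18  0.56  0.12]
```

Emit:
arm_command:
  commands:
    - [0, 0, 0, 0.04]
    - [0, 0, 0, 0.08]
    - [0, 0, 0, 0.12]
    - [0, 0, 0, 0.16]
    - [0, 0, 0, 0.2]
    - [0, 0, 0, 0.24]
    - [0, 0, 0, 0.28]
    - [0, 0, 0, 0.309]

```text
t: 4.2
ee_pos: [0.6136, 0.0541, 0.1066]
orientation: [-0.572, 0.572, -0.417, 0.415]
force: [-2.4, 2.4, 1.0]
finger_gap: 0.0343
```

```bash
python3 st.py w2
```

```text
4.2 [0.6136 0.0541 0.1066] toolx yaw -72.09 y [-0.002  0.001 -1.   ] gap 0.0343 F [-2.45  2.42  1.03] M [0.44 0.38 0.06]
```

View pics/w2.png

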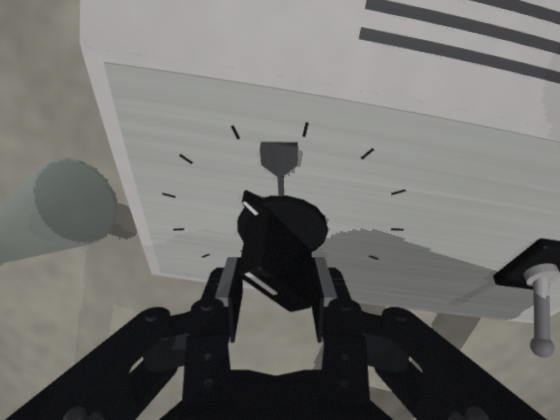

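The nose at (248,205) lags left of the tab at (281,165), and the bar is between the fingers. Closing the fingers should square it up.

Emit:
arm_command:
  commands:
    - [0, 0, 0, 0]
    - [0, 0, 0, 0]
    - [0, 0, 0, 0]
    - [0, 0, 0, 0]
    - [0, 0, 0, 0]
    - [0, 0, 0, 0]
    - [0, 0, 0, 0]
    - [0, 0, 0, 0]
  fingers: 0.7
  squeeze: 20

```text
t: 5.25
ee_pos: [0.615, 0.0537, 0.1084]
orientation: [0.572, -0.571, 0.416, -0.417]
force: [-0.0, 0.3, 5.8]
finger_gap: 0.0143
```

```bash
cat > mk2.py <<'E'
from mk import *
import sys
z=np.load(f'pics/{sys.argv[1]}.npz');s={'ee_pos':z['e'],'orientation':z['q']};g=np.load('geo.npz')
marker(z['p'],s,g)
c,px,py,n=g['c'],g['px'],g['py'],g['n']
pt=lambda a,r,h:c+r*(np.cos(2.356-a)*px+np.sin(2.356-a)*py)+h*n
for a in (0,.942,1.885,2.356,2.827):print('tick',a,proj('wrist',s,pt(a,.0635,0)).round(1))
print('c skirt',proj('wrist',s,pt(0,0,.008)),'nose at 2.175',proj('wrist',s,pt(2.175,.033,.006)))
# nose: white line pixels between r 22..34 mm at 8 mm height
v,u=np.mgrid[0:420,0:560];P=onplane('wrist',s,np.c_[u.ravel(),v.ravel()],n,c+.007*n)-c
x,y=P@px,P@py;r=np.hypot(x,y);a=np.arctan2(-y,x)+2.356;gr=z['p'].mean(2).ravel()
k=(r>.0265)&(r<.038)&(a>1.2)&(a<3)
for q in np.arange(.023,.037,.002):
    j=(abs(r-q)<.001)&(a>1.4)&(a<2.8)
    b=j&(gr<45);w=j&(gr>60)
    print(q.round(3),'dark',a[b].min().round(3) if b.any() else None,a[b].max().round(3) if b.any() else None,b.sum())
E
python3 st.py w3; python3 mk2.py w3; python3 -c "
import cv2;p=cv2.imread('pics/w3.png');cv2.imwrite('pics/c3.png',cv2.resize(p[110:330,140:420],None,fx=2.5,fy=2.5,interpolation=2))"
```

```text
5.25 [0.615  0.0537 0.1084] toolx yaw -72.15 y [ 0.002  0.001 -1.   ] gap 0.0143 F [-0.05  0.25  5.77] M [-0.11 -0.12 -0.02]
0.038 7 2.166 2.226 2.2
0.04 18 2.167 2.226 2.196
0.042 33 2.129 2.235 2.184
0.044 56 2.082 2.275 2.185
0.046 80 2.05 2.31 2.187
0.048 121 2.029 2.341 2.185
0.05 125 2.026 2.346 2.188
0.052 139 2.033 2.341 2.187
0.054 135 2.037 2.335 2.187
0.056 139 2.041 2.329 2.187
0.058 150 2.049 2.323 2.188
mean 2.1868510762482387 1074 59.47982619490999
tick 0 [[204.5 255.8]]
tick 0.942 [[168.1 196.1]]
tick 1.885 [[233.7 134. ]]
tick 2.356 [[302.5 131.2]]
tick 2.827 [[363.6 154.9]]
c skirt [[279.51446368 235.61605642]] nose at 2.175 [[277.27137427 190.50649585]]
0.023 dark 1.404 2.792 153
0.025 dark 1.406 2.787 172
0.027 dark 1.423 2.798 185
0.029 dark 1.68 2.794 105
0.031 dark 2.105 2.33 39
0.033 dark 2.143 2.306 31
0.035 dark 2.161 2.257 21
```

View pics/c3.png

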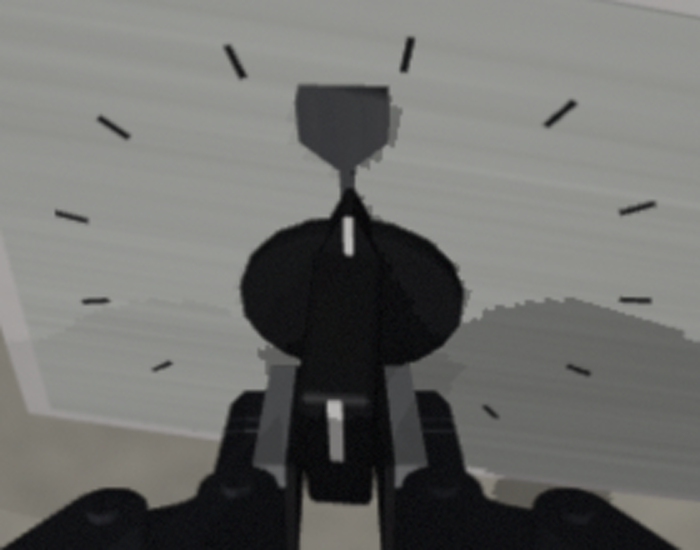

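```bash
cat > wl.py <<'E'
from h import *
import sys
z=np.load(f'pics/{sys.argv[1]}.npz');s={'ee_pos':z['e'],'orientation':z['q']};g=np.load('geo.npz')
c,px,py,n=g['c'],g['px'],g['py'],g['n'];gr=z['p'].mean(2)
pt=lambda a,r,h:c+r*(np.cos(2.356-a)*px+np.sin(2.356-a)*py)+h*n
def fit(h,lo,hi,a0=1.6,a1=2.8,t=100):
    v,u=np.mgrid[0:420,0:560];P=onplane('wrist',s,np.c_[u.ravel(),v.ravel()],n,c+h*n)-c
    x,y=P@px,P@py;r=np.hypot(x,y);a=np.arctan2(-y,x)+2.356
    k=(r>lo)&(r<hi)&(a>a0)&(a<a1)&(gr.ravel()>t)
    m=cv2.connectedComponentsWithStats(k.reshape(420,560).astype(np.uint8));
    for i in range(1,m[0]):
        j=(m[1]==i).ravel()
        if j.sum()<5 or j.sum()>200:continue
        q=np.c_[x,y][j];vx,vy,_,_=cv2.fitLine(q.astype(np.float32),2,0,1e-4,1e-4).ravel();sg=np.sign(vx)
        print('h',h,'n',j.sum(),'px',m[3][i].round(1),'cen angle',(np.arctan2(-q[:,1].mean(),q[:,0].mean())+2.356).round(3),'dir',(np.arctan2(-sg*vy,sg*vx)+2.356).round(3),'r',np.hypot(*q.mean(0)).round(4))
for h in(.006,.008):fit(h,.012,.0325)
fit(.044,.004,.026)
print(proj('wrist',s,[pt(a,r,.007) for a,r in((2.175,.028),(2.275,.028),(2.187,.05),(2.2,.05))]).round(1))
print(gr[182:212:2,266:294].astype(int))
E
python3 wl.py w3
```

```text
h 0.006 n 172 px [257.6 196.4] cen angle 1.841 dir 3.364 r 0.0303
h 0.006 n 155 px [301.9 198.2] cen angle 2.574 dir 1.055 r 0.0305
h 0.006 n 54 px [278.7 203.7] cen angle 2.188 dir 2.193 r 0.0237
h 0.008 n 101 px [255.  198.7] cen angle 1.815 dir 3.339 r 0.031
h 0.008 n 54 px [278.7 203.7] cen angle 2.196 dir 2.193 r 0.0259
h 0.008 n 76 px [304.4 200.8] cen angle 2.606 dir 1.073 r 0.0313
h 0.044 n 119 px [273.8 280.3] cen angle 2.211 dir 2.206 r 0.0149
[[277.6 199.2]
 [283.3 199.6]
 [276.8 164.5]
 [278.3 164.5]]
[[146 146 146 146 146 146 145 146 144 125  78  60  58  59  59  72 136 145
  144 144 144 144 144 144 146 145 146 146]
 [148 148 146 148 147 148 148 148 145 129  77  59  57  57  57  75 137 145
  146 146 145 146 146 145 146 145 145 145]
 [146 146 147 146 147 147 147 147 147 142  84  49  26  17  18  36  94 139
  146 148 148 148 146 148 147 147 147 147]
 [146 146 146 145 144 145 144 145 145 136  71  26  16  19  15  17  28  73
  108 120 143 147 147 147 148 147 148 147]
 [149 148 148 148 148 148 148 147 138 100  43  17  13  16  18  11  11  16
   59 126 143 145 145 145 146 145 146 1
[... 474 characters left out ...]
 18  20  18  18  20  13  11  11  17  18  43 115 172 177 157  77  24  17
   10  11   9  10  10  16  16  17  20  19]
 [ 20  18  18  18  18  14  12  17  21  23  43 115 172 176 157  77  26  23
   19  12   9   9  12  18  17  19  16  16]
 [ 24  23  23  22  18  15  18  22  22  19  44 115 171 177 159  76  28  21
   21  19  13   9  12  20  20  21  21  20]
 [ 22  23  22  21  16  21  23  22  23  22  42 113 172 178 172  88  28  20
   22  22  19  16  12  17  21  23  22  24]
 [ 22  21  16  14  20  22  22  21  21  19  30  91 170 178 172  87  28  21
   20  23  21  22  14  11  12  20  22  22]
 [ 19  15  12  19  19  22  19  19  19  22  28  86 166 175 170  86  28  19
   22  19  21  20  20  15   9  18  19  21]]
```

The knob reads 2.19–2.21 and the marker 2.187 (the head-on view; the first view gave 2.175), so they agree within about 1°. I'll release and rise.

Emit:
arm_command:
  commands:
    - [0, 0, 0, 0]
    - [0, 0, 0, 0]
    - [0, 0, 0, 0]
    - [0, 0, 0, 0]
    - [0, -0.03, 0, 0]
    - [0, -0.08, 0, 0]
    - [0, -0.14, 0, 0]
    - [0, -0.18, 0, 0]
  fingers: 0.3

```text
t: 6.3
ee_pos: [0.6156, 0.0536, 0.2017]
orientation: [0.573, -0.57, 0.415, -0.418]
force: [0.0, 0.4, 0.0]
finger_gap: 0.0298
```

```bash
python3 st.py w4; python3 mk2.py w4 | grep mean; python3 wl.py w4 | grep cen
```

```text
6.3 [0.6156 0.0536 0.2017] toolx yaw -72.14 y [ 0.006  0.001 -1.   ] gap 0.0298 F [0.04 0.39 0.02] M [-0.06  0.05  0.  ]
mean 2.1902282725373974 418 61.31259968102073
h 0.006 n 95 px [264.3 163.7] cen angle 1.855 dir 3.348 r 0.0299
h 0.006 n 82 px [291.4 164.6] cen angle 2.568 dir 1.044 r 0.0301
h 0.006 n 28 px [277.1 167.9] cen angle 2.189 dir 2.177 r 0.0243
h 0.008 n 67 px [263.3 165. ] cen angle 1.841 dir 3.346 r 0.0305
h 0.008 n 28 px [277.1 167.9] cen angle 2.197 dir 2.177 r 0.026
h 0.008 n 55 px [292.5 166. ] cen angle 2.59 dir 1.043 r 0.0308
h 0.044 n 69 px [260.1 208.7] cen angle 1.713 dir 1.747 r 0.0208
h 0.044 n 66 px [274.1 213.7] cen angle 2.214 dir 2.178 r 0.0135
h 0.044 n 11 px [288.5 211.7] cen angle 2.772 dir 2.761 r 0.0196
```

The released knob reads 2.19 and the marker 2.19, so they match. Next I'll shut the fingers and move in front of the switch.

Emit:
arm_command:
  commands:
    - [0.1, 0, -0.05, 0.03]
    - [0.2, 0, -0.1, 0.06]
    - [0.295, 0, -0.146, 0.074]
    - [0.295, 0, -0.146, 0.074]
    - [0.295, 0.05, -0.146, 0.074]
    - [0.295, 0.1, -0.146, 0.074]
    - [0.295, 0.1, -0.146, 0.074]
    - [0.295, 0.1, -0.146, 0.074]
  fingers: 1

```text
t: 7.35
ee_pos: [0.5937, -0.1086, 0.1557]
orientation: [0.541, -0.535, 0.456, -0.462]
force: [0.8, 0.6, -0.5]
finger_gap: 0.0
```

```bash
python3 st.py w5
```

```text
7.35 [ 0.5937 -0.1086  0.1557] toolx yaw -80.97 y [ 0.012  0.    -1.   ] gap 0.0 F [ 0.8   0.56 -0.52] M [0.04 0.03 0.05]
```

View pics/w5.png

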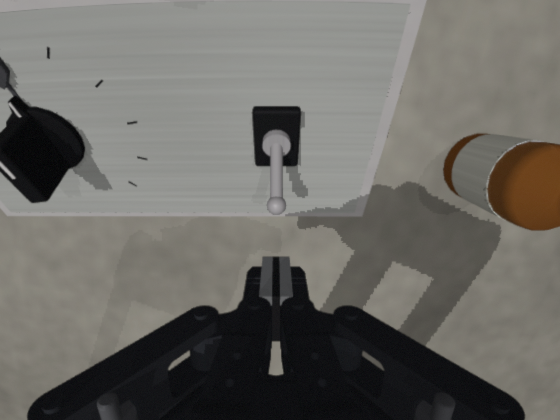

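The fingers are lined up with the lever (ball at (276,205), both at x = 276) and the bottle is clear on the right. I'll descend, then push.

Emit:
arm_command:
  commands:
    - [0, 0.04, 0, 0]
    - [0, 0.08, 0, 0]
    - [0, 0.1, 0, 0]
    - [0, 0.1, 0, 0]
    - [0, 0.1, 0.01, 0]
    - [0, 0.1, 0.025, 0]
    - [0, 0.1, 0.04, 0]
    - [0, 0.1, 0.05, 0]

```text
t: 8.4
ee_pos: [0.6016, -0.108, 0.1079]
orientation: [-0.529, 0.546, -0.467, 0.452]
force: [-58.1, -6.3, 31.8]
finger_gap: 0.0001
```

```bash
python3 st.py
```

```text
8.4 [ 0.6016 -0.108   0.1079] toolx yaw -81.11 y [-0.032 -0.005 -0.999] gap 0.0001 F [-58.05  -6.31  31.83] M [-0.95  9.61  0.  ]
```

The push jammed: 58 N directed along the lever, because friction kept the ball from sliding up the finger. I'll back off, then follow the tip's arc, moving up and forward together.

Emit:
arm_command:
  commands:
    - [0, 0, -0.01, 0]
    - [0, 0, -0.02, 0]
    - [0, 0, -0.03, 0]
    - [0, 0, -0.03, 0]
    - [0, 0, -0.03, 0]
    - [0, 0, -0.03, 0]
    - [0, 0, -0.03, 0]
    - [0, 0, -0.03, 0]

```text
t: 9.4
ee_pos: [0.5869, -0.1103, 0.1083]
orientation: [-0.529, 0.546, -0.467, 0.452]
force: [-0.5, 0.8, 0.4]
finger_gap: -0.0
```

```bash
python3 st.py w6
```

```text
9.4 [ 0.5869 -0.1103  0.1083] toolx yaw -81.11 y [-0.032 -0.005 -0.999] gap -0.0 F [-0.53  0.83  0.38] M [ 0.02  0.01 -0.01]
```

View pics/w6.png

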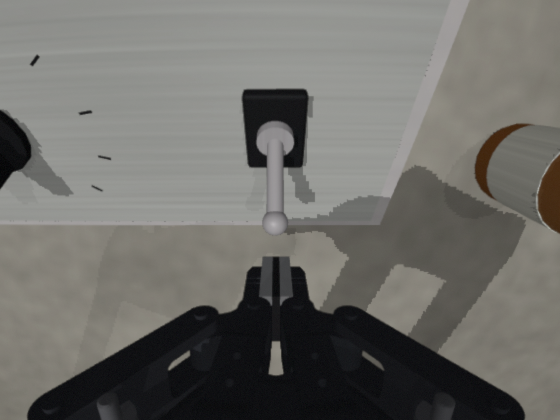

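The lever is unhurt and still off (ball at (276,222)), with the fingers clear. Now for the first half of the arc.

Emit:
arm_command:
  commands:
    - [0, 0.008, 0.016, 0]
    - [0, 0.008, 0.028, 0]
    - [0, 0.008, 0.032, 0]
    - [0, -0.001, 0.038, 0]
    - [0, -0.01, 0.045, 0]
    - [0, -0.017, 0.053, 0]
    - [0, -0.023, 0.062, 0]
    - [0, -0.023, 0.062, 0]

```text
t: 10.45
ee_pos: [0.618, -0.1056, 0.1196]
orientation: [-0.528, 0.546, -0.467, 0.452]
force: [-3.2, -0.1, 2.0]
finger_gap: 0.0001
```

```bash
python3 st.py
```

```text
10.45 [ 0.618  -0.1056  0.1196] toolx yaw -81.11 y [-0.032 -0.005 -0.999] gap 0.0001 F [-3.21 -0.12  2.03] M [-0.01  0.42  0.01]
```

The lever is moving freely (3 N). I'll finish the stroke.

Emit:
arm_command:
  commands:
    - [0, -0.004, 0.009, 0]
    - [0, -0.008, 0.019, 0]
    - [0, -0.01, 0.028, 0]
    - [0, -0.011, 0.034, 0]
    - [0, -0.011, 0.039, 0]
    - [0, -0.011, 0.042, 0]
    - [0, -0.011, 0.046, 0]
    - [0, -0.011, 0.046, 0]

```text
t: 11.45
ee_pos: [0.6345, -0.103, 0.1242]
orientation: [-0.524, 0.55, -0.471, 0.448]
force: [-20.1, -2.2, 9.8]
finger_gap: -0.0004
```

```bash
python3 st.py
```

```text
11.45 [ 0.6345 -0.103   0.1242] toolx yaw -81.18 y [-0.048 -0.006 -0.999] gap -0.0004 F [-20.05  -2.22   9.78] M [-0.33  3.26  0.01]
```

20 N at about the expected end position, so the lever looks to be on its stop. I'll back off, rise and check.

Emit:
arm_command:
  commands:
    - [0, 0, -0.02, 0]
    - [0, 0, -0.06, 0]
    - [0, 0, -0.1, 0]
    - [0, -0.04, -0.12, 0]
    - [0, -0.12, -0.12, 0]
    - [0, -0.2, -0.12, 0]
    - [0, -0.24, -0.12, 0]
    - [0, -0.24, -0.12, 0]

```text
t: 12.45
ee_pos: [0.5829, -0.1116, 0.251]
orientation: [-0.525, 0.548, -0.469, 0.451]
force: [0.2, -0.2, -0.1]
finger_gap: 0.0001
```

```bash
python3 st.py w7
python3 - <<'E'
from h import *
z=np.load('pics/w7.npz');s={'ee_pos':z['e'],'orientation':z['q']};g=np.load('geo.npz');V=g['C']-.085*g['py']+.01*g['n']
for a in(.8,.9,.95,1.0):print(a,proj('wrist',s,V+.042*(np.cos(a-.5)*g['n']+np.sin(a-.5)*g['px'])).round(1))
E
python3 mk2.py w7 | grep mean; python3 wl.py w7 | grep cen
```

```text
12.45 [ 0.5829 -0.1116  0.251 ] toolx yaw -81.16 y [-0.041 -0.008 -0.999] gap 0.0001 F [ 0.23 -0.15 -0.14] M [-0.01 -0.03 -0.02]
0.8 [[273.8 125.6]]
0.9 [[273.8 120.4]]
0.95 [[273.8 117.7]]
1.0 [[273.8 114.9]]
mean 2.2367220052652548 384 62.192708333333336
h 0.006 n 149 px [80.3 85.9] cen angle 1.887 dir 3.579 r 0.0279
h 0.006 n 74 px [100.5  81. ] cen angle 2.61 dir 1.116 r 0.0298
h 0.008 n 49 px [100.2  81.6] cen angle 2.628 dir 1.115 r 0.0305
h 0.008 n 157 px [79.7 86.6] cen angle 1.911 dir 3.573 r 0.0281
h 0.044 n 126 px [ 68.5 118.4] cen angle 1.828 dir 2.374 r 0.0206
h 0.044 n 77 px [ 81.2 122.6] cen angle 2.242 dir 2.205 r 0.0134
```

View pics/w7.png

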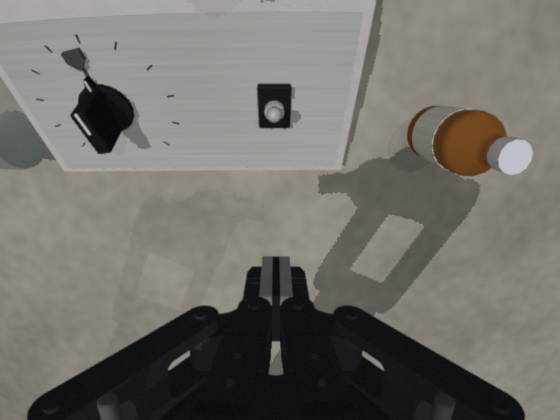

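The ball sits at about (274,115), matching the prediction for fully on, and the nose still points at the tab. I'll measure the ball exactly.

Run:
```python
import numpy as np
g=np.load('pics/w7.npz')['p'].mean(2);print(g[98:132:2,262:288:2].astype(int))
```

```text
[[ 22  24  23  23  26  23  24  22  23  22  24  23  24]
 [ 23  23  23  23  41  60  69  58  34  25  22  23  24]
 [ 22  23  28  87 125 130 128 124 112  67  27  23  25]
 [ 24  26  93 128 138 142 145 140 129 111  69  21  22]
 [ 24  45 121 146 145 117 107 122 144 145 103  29  23]
 [ 25  66 142 143 130 129 130 119 103 136 134  40  19]
 [ 23  97 145 124 144 153 153 144 125  95 107  50  16]
 [ 26 106 140 139 155 164 165 155 139 107 106  60  15]
 [ 22  78 128 142 160 176 175 158 142 114 104  45  18]
 [ 20  33 116 139 156 172 168 156 140 109  94  27  16]
 [ 20  23  59 120 145 154 153 145 127  88  38  24  21]
 [ 21  23  22  55 118 133 134 123  94  33  27  23  23]
 [ 21  22  21  24  40  77  83  63  32  25  24  26  23]
 [ 23  23  23  23  23  23  24  26  24  24  23  24  24]
 [ 20  23  25  22  25  26  24  24  24  23  24  24  24]
 [116 116 116 116 113  88 117 123 122 117 114  86 115]
 [154 153 153 153 151 150 154 154 154 154 154 154 154]]
```

Run:
```python
from h import *
for n in('scene','side'):
    a=np.load(f'pics/{n}0.npz')['p'];b,_=arm.camera(n)
    cv2.imwrite(f'pics/{n}1.png',b[:,:,::-1])
    if n=='scene':
        D=np.abs(a.astype(int)-b).max(2)
        for nm,(u0,v0,u1,v1) in dict(flask=(280,165,310,207),beaker=(286,246,316,284),bottle=(178,316,216,366)).items():print(nm,(D[v0:v1,u0:u1]>40).mean())
        cv2.imwrite('pics/fin.png',cv2.resize(b[140:380,150:370,::-1],None,fx=2.4,fy=2.4))
```

```text
flask 0.0
beaker 0.0
bottle 0.03894736842105263
```

View pics/fin.png

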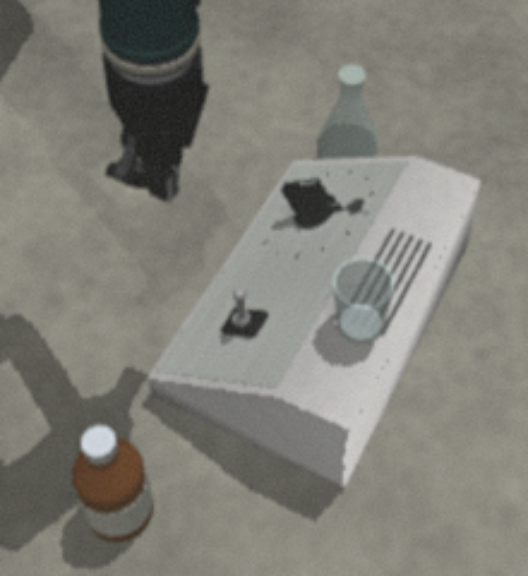

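The flask, beaker and bottle stand as before (the small change at the bottle is the arm's shadow). The lever is up and the knob points at the tab.

```bash
python3 -c "
from cell import arm
print(arm.finish_job())"
```

```text
the job is handed in; nothing more can be done
None
```

With the switch still off, I turned the knob to the marker tab, then pushed the toggle fully on, backed the arm clear and handed the job in at about 12.5 s.

- **Knob:** after I let go of it, it read 2.18–2.21 rad against 2.19 rad for the tab, so they agree within about 1°. The first wrist view had put the tab at 2.175. A last, slanted view gave 2.21–2.24 for the knob and 2.24 for the tab, which is less exact but consistent.
- **Switch:** the first straight push jammed against the lever, with about 66 N at the wrist (limit 120 N). I backed off and followed the lever's arc instead, which took 3 N on the way. It ended at about 22 N against the stop. The ball was then seen within about 1 px of where "fully on" should be.
- **Bystanders:** the scene image showed no change at the flask and beaker. The bottle area changed by 4%, which I put down to the arm's shadow; the bottle still stands in place.

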